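# Reset a depth stop to its setting block and lock it

### The job

Slacken the jam nut of the green depth-stop stand by its black handle, wind the red knob clockwise until the screw's foot just bears on the brass setting block with a light but sure touch, and then tighten the jam nut firmly again, with about 15 N at its handle. Do not crush the block or overtighten the nut. Leave the block under the foot, and leave the cup, tape roll and glue bottle where they are.

Things in the scene. Friction and masses are not known exactly. Their poses are not given: they have to be found in the camera images.
- stand: Green cast stand, fixed to the bench. Origin on the vertical screw axis at the underside of the base; z up. Base 135 (x from -80 to +55) x 110 x 12 mm; a column at x = -62 mm carries an arm, top 109 mm above the bench. The screw passes upright through the arm at x = y = 0. In the stand's frame the nut's handle starts at -0.1 to -0.22 rad (from +x towards +y).
- nut_handle (a point): Top centre of the jam nut's black upright handle post: 14 mm diameter, 40 mm tall (top 151 mm above the bench), 90 mm from the screw axis, at the end of a level 10 mm steel bar (bar top 121 mm above the bench). It swings about the screw axis: clockwise seen from above tightens, anticlockwise slackens. Stops: 1.3 rad (fully slack) and -1.1 rad in the stand's frame.
- jam_nut: Steel jam nut on the arm, with the handle; stays where left. Sweeping it slack takes 8 (held) to 10 N (moving) at the post; breaking it loose 2 to 5 N; 0.6 rad back from its start it is surely slack. Tightening, once it bites, the push rises by about 14 N per rad: 12 to 17 N is firm, over 20 N overtight. Wear makes it bite 0.2 to 0.6 rad farther clockwise than at the start: go by feel.
- knob_grip (a point): Centre of the red round knob on the adjuster screw: 40 mm diameter, 30 mm tall, this point at mid-height (165 mm above the bench at the highest). Clear all round, above the nut's handle. Clockwise seen from above lowers knob and foot together by 24 mm per turn (3.82 mm/rad). 4 to 12 mm to go at the start (1 to 3.2 rad).
- stop_screw: The adjuster screw with its red knob; origin that of the foot. Its friction is 0.12 N m with the nut slack; it is locked while the nut is tight (do not force it) and stays where left. When the foot bears, the torque at the knob rises by 0.004 N m per newton of foot load, and the load grows by 5 to 9 N per 0.1 rad.
- stop_foot: Steel foot with a thin black rubber pad at the lower end of the screw, 20 mm diameter, 16 mm tall. Origin at the centre of its flat underside. Goes up and down with the knob but does not turn.
- setting_block: Loose brass block, 30 x 30 x 25 mm, 0.19 kg, under the foot on a round dark steel anvil (54 mm diameter, top 28 to 33 mm above the bench, differs from start to start). Origin at the centre of its underside, top face 25 mm above. The foot's load on it should end at 3 to 24 N; over 40 N crushes it.
- clamp_shoe: Hidden in the stand's arm: the pad that the jam nut drives against the screw. Its force on the screw is the nut's clamping force: 0 when slack, about 60 N at 14 N of steady push on the handle, 9 N more for each newton.
- cup: Clear plastic cup, 72 mm across the rim, 95 mm tall, standing on the bench beside the stand; a bystander. Origin: centre of its underside.
- tape_roll: Brown roll of tape, 90 mm diameter, 24 mm tall, lying on the bench beside the stand; a bystander. Origin: centre of its underside.
- glue_bottle: White glue bottle with orange cap, 44 mm diameter, 110 mm tall, standing on the bench; a bystander. Origin: centre of its underside.
Things that resemble listed ones, but are neither listed nor needed, are in the scene too. Of the things shaped like the stand, the green one is meant.

How it is judged:
By the outcome, as a careful person would: the job done as asked, in the order asked, and still so for the second after the job is handed in, with the robot touching nothing.
It also fails if it takes over 72 s, if anything falls off the work surface, if the arm or the gripper's body presses on something with over 40 N, if the wrist force passes 120 N, or if a joint passes its speed limit or range.

### The arm

A 6-joint arm with a two-finger parallel gripper is mounted at the origin on the work surface. World frame = base frame: x ahead of the robot, y to its left, z up, the work surface at z = 0. Lengths are in m, angles in rad, forces in N, time in s.
With the tool pointing down it reaches from about 0.25 to 0.725 m from the base axis. Payload 4 kg.
Tool frame: the origin (TCP) lies midway between the tips of the shut fingers; the grasp point (between the pads) lies 19 mm behind it; z points along the fingers, y is the line along which they close (so a half turn about z gives the same grasp; the last joint's range is limited). The gripper opens to 85 mm and grips with 20 to 120 N. Pads are 22 mm wide; open, the fingers measure 114 mm over their backs; the gripper's body (76 mm by 85 mm) begins 54 mm behind the grasp point. The pads swing forward as they close: fully open they stand 13 mm farther back than shut.
Start: joints at [0, 0.241, 0.005, 1.335, 0, 1.571], TCP at [0.5, -0, 0.196] pointing down, gripper open.
Joint ranges: [-2.72, 2.72], [-1.05, 1.87], [-1.09, 1.28], [-1.99, 2.15], [-1.42, 1.44], [-3.14, 3.14]. Speed limits (rad/s): [2.79, 2.79, 3.14, 3.14, 3.14, 3.14].

### API

Orientations are given as a unit quaternion [x, y, z, w].
In Python, from workcell import get_obs, camera, job_done, silhouettes gives the robot as it stands. The module is installed in compiled form; this text tells all that it offers.
- The arm moves only by the tool drive_tool, never from a script. Its argument "increments" is a list of rows, each a list of 3 entries, a list of its own where there are three numbers: the shift along the world's x, y, z in mm, then the turn, a rotation vector about the world's x, y, z in degrees, then the opening, from 0 (shut) to 1 (fully open). A call has 1 to 8 rows; each row shifts and turns the commanded pose from where the row before left it; what a row does not reach is not made up. A row lasts 1/12 s, in which the tool goes at most 41.7 mm and 7.16 degrees, less where a joint would pass 70% of its speed; a pose out of reach is approached as far as the arm can. A call is refused whole if a number of a shift passes 41.7 or a number of a turn 7.16, either way. A call with a gripper value outside its range is refused whole. The fingers move at their own pace and stop on an object; the grip force is fixed at half the most. Time passes only in rows, so rows that do not move let the fingers close. It gives the time, the measured TCP pose, the force, the opening and the grip force at its end, in the units of the state.
- get_obs(): the state, without advancing time (a new reading comes with each control period).
- camera(name): name is "scene" or "side" or "wrist"; returns a dict with "image" (400x640x3 uint8, red, green, blue), "K" (3x3 intrinsics, pixels), "view" (4x4, takes a point from world to camera coordinates). Camera axes: x right, y down, z forward; pixel columns grow to the right and rows downward; lengths in m; the calibration is good to about 2 mm. The wrist camera is an equidistant fisheye: a pixel r from the principal point sees the ray r / f radians off the axis. A picture is of the moment at which its call begins. There is no depth.
- job_done(): hands the job in; it is judged then, once.
Trained networks look in a picture, given as the dict that the camera call returned (one of the last four; its "shot" number tells which), for a name from the list of things; names that differ only in an ending like _2 or _b are one class to them, and where a whole thing is asked for, a point or a joint stands for the part that bears it (a point fixed in the world has none). Each returns a list of dicts, best first, with "conf" (0 to 1); they miss things now and then, are a little off and sometimes report something else, mostly with a low value. They report only what shows in the picture. A call takes as long as a camera call. They do not tell look-alikes from the thing itself.
- silhouettes(query, picture): "region" (400x640 bool, what is visible of it) and "bbox" ([left, top, right, bottom] in pixels, round what is visible of it).
The state is a dict: "clock": time; "joint_pos": joint angles; "joint_vel": joint speeds; "tau": joint torques, N m; "eef_pos": TCP position; "tool_rot": TCP orientation; "ft_force": force on the tool from outside, world axes, zero at the start; "ft_torque": the same for the moment, N m; "grip_width": finger opening in m; "grasp_force": force on a finger pad.
Only numpy, scipy, OpenCV 4.12 (cv2) and the standard library are available. Lean on these libraries where they do the work, as an engineer would, in place of code of your own. Each camera call takes 0.05 s, during which the arm holds its last target. There are 200 camera calls.

## Working session

There is one attempt and no reset: what is moved stays moved. The work goes in short steps, Python scripts to look and compute and a tool call to move; the robot and the scene stay as the last step left them, time stands still between calls to the robot, and variables do not carry over. Pictures are saved under pics/ and viewed, at most 10 in all, crops included, and the job is handed in when it is done.

Besides the shell and the picture viewer there is one more tool, called as name(argument=value, ...) on one line, values as JSON. drive_tool: Moves the arm, as the interface text tells. Its arguments: {"type":"object","properties":{"increments":{"type":"array"}},"required":["increments"]}

```bash
mkdir -p pics; cat > h.py <<'E'
import numpy as np, cv2
from workcell import get_obs, camera, job_done, silhouettes
def save(p,n): cv2.imwrite(f'pics/{n}.png',cv2.cvtColor(p['image'],cv2.COLOR_RGB2BGR))
def ray(p,u,v):
    K=p['K'];V=p['view'];d=V[:3,:3].T@np.array([(u-K[0,2])/K[0,0],(v-K[1,2])/K[1,1],1]);o=-V[:3,:3].T@V[:3,3];return o,d
def atz(p,u,v,z):
    o,d=ray(p,u,v);return o+d*(z-o[2])/d[2]
def proj(p,X):
    c=p['view'][:3,:3]@X+p['view'][:3,3];q=p['K']@c;return q[:2]/q[2]
E
python3 - <<'E'
from h import *
o=get_obs();print(o['clock'],o['eef_pos'],o['tool_rot'],o['ft_force'])
for n in('scene','side'):
    p=camera(n);save(p,n);print(n,p['K'].tolist(),(-p['view'][:3,:3].T@p['view'][:3,3]))
    for q in('stand','nut_handle','knob_grip','setting_block','stop_foot','cup','tape_roll','glue_bottle'):
        for s in silhouettes(q,p)[:3]: print(q,round(s['conf'],2),s['bbox'])
a=cv2.imread('pics/scene.png');b=cv2.imread('pics/side.png')
E
```

```text
0.0 [ 4.99299694e-01 -1.46933106e-05  1.94711945e-01] [ 0.70712686  0.70708594 -0.00073161 -0.00073431] [-0.45204729 -0.16748418  0.74219256]
scene [[474.05379886234056, 0.0, 313.9359052063526], [0.0, 474.05379886234056, 198.12340231674418], [0.0, 0.0, 1.0]] [ 1.13731999 -0.31127364  1.03551195]
stand 0.84 [259.1, 182.1, 316.4, 257.3]
stand 0.74 [152.8, 167.1, 208.0, 235.1]
stand 0.7 [410.4, 176.2, 488.7, 243.8]
nut_handle 0.69 [158.4, 170.6, 210.3, 195.3]
nut_handle 0.65 [436.6, 187.9, 490.7, 202.6]
nut_handle 0.62 [279.9, 199.9, 303.6, 241.6]
knob_grip 0.62 [276.9, 183.3, 297.5, 207.4]
knob_grip 0.59 [151.7, 162.8, 174.5, 190.0]
stop_foot 0.85 [277.1, 186.5, 295.5, 209.3]
stop_foot 0.78 [444.1, 174.5, 464.0, 195.1]
stop_foot 0.77 [153.9, 164.1, 173.0, 185.2]
cup 0.92 [196.8, 224.1, 229.9, 266.3]
tape_roll 0.65 [336.7, 179.9, 372.5, 215.1]
tape_roll 0.65 [278.4, 185.4, 294.1, 204.4]
glue_bottle 0.8 [223.3, 285.4, 247.7, 317.2]
side [[500.72744405014924, 0.0, 316.4097329771543], [0.0, 500.72744405014924, 193.55340308704507], [0.0, 0.0, 1.0]] [ 0.46338949 -0.89678746  0.73072771]
stand 0.8 [268.7, 183.1, 350.6, 271.3]
stand 0.79 [150.7, 240.9, 236.8, 367.3]
stand 0.58 [326.9, 104.9, 372.4, 178.2]
nut_handle 0.91 [296.6, 197.9, 353.5, 215.4]
nut_handle 0.71 [187.5, 242.6, 218.7, 303.7]
nut_handle 0.62 [351.0, 104.3, 371.6, 140.4]
knob_grip 0.87 [179.4, 256.1, 204.3, 293.2]
knob_grip 0.79 [351.3, 106.5, 369.4, 130.0]
knob_grip 0.76 [299.0, 181.4, 315.5, 210.9]
setting_block 0.47 [299.4, 233.0, 315.9, 246.3]
stop_foot 0.9 [177.0, 256.7, 204.6, 292.4]
stop_foot 0.89 [296.8, 179.9, 315.7, 210.5]
stop_foot 0.7 [355.7, 107.6, 368.3, 146.6]
cup 0.82 [277.2, 267.5, 312.1, 326.6]
tape_roll 0.71 [278.4, 187.9, 316.0, 209.1]
tape_roll 0.33 [279.2, 264.7, 314.6, 325.1]
glue_bottle 0.79 [365.4, 269.3, 393.7, 328.6]
```

```bash
python3 - <<'E'
import cv2,numpy as np
a=cv2.imread('pics/scene.png')[140:340,130:530];b=cv2.imread('pics/side.png')[90:390,130:530]
cv2.imwrite('pics/a2.png',cv2.resize(a,(800,400),interpolation=cv2.INTER_CUBIC))
cv2.imwrite('pics/b2.png',cv2.resize(b,(800,600),interpolation=cv2.INTER_CUBIC))
E
```

```text
(no output)
```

View pics/a2.png

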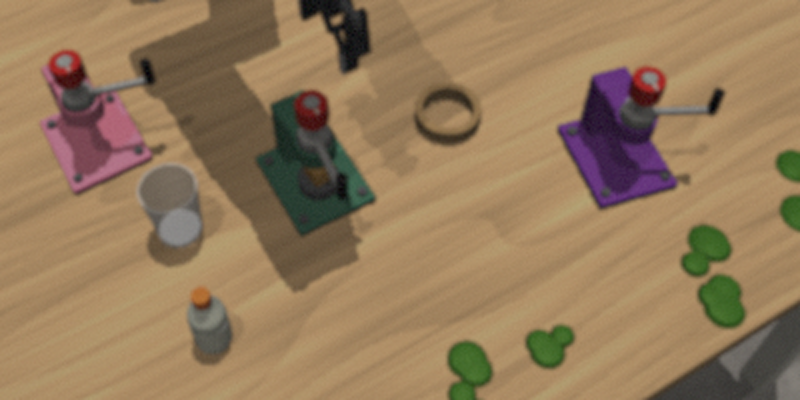

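View pics/b2.png

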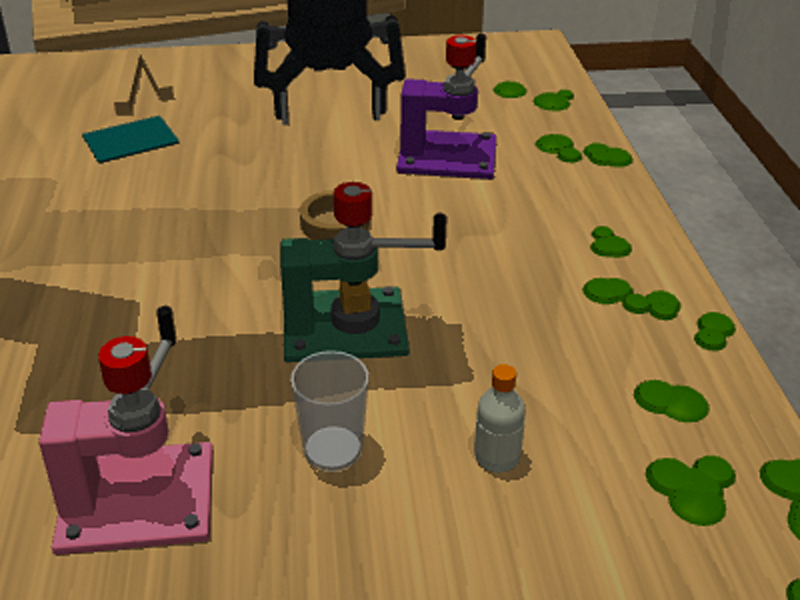

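Three stands: pink (scene 180,200), green (scene 287,215; side 310,225), purple (scene 450,210). The green one is the middle one: its knob is at scene (286,195) and side (306,192), and its handle post is at scene (301,233) and side (350,206). The brass block shows only under its foot.

```bash
cat >> h.py <<'E'
def tri(ps,uvs):
    A=0;b=0
    for p,(u,v) in zip(ps,uvs):
        o,d=ray(p,u,v);d=d/np.linalg.norm(d);M=np.eye(3)-np.outer(d,d);A=A+M;b=b+M@o
    X=np.linalg.solve(A,b);return X,[np.round(proj(p,X)-uv,1) for p,uv in zip(ps,uvs)]
def blob(p,mask,box):
    l,t,r,b=box;m=np.zeros(mask.shape,bool);m[t:b,l:r]=mask[t:b,l:r]
    n,lab,st,c=cv2.connectedComponentsWithStats(m.astype(np.uint8));i=1+np.argmax(st[1:,4]);return c[i],st[i],(lab==i)
def red(p):
    h=p['image'].astype(int);return (h[...,0]>90)&(h[...,0]>2*h[...,1])
def dark(p): return p['image'].max(2)<45
E
python3 - <<'E'
from h import *
S=camera('scene');D=camera('side')
r=[blob(S,red(S),(270,178,302,212))[:2],blob(D,red(D),(290,175,325,215))[:2]]
print(r);print('knob',tri([S,D],[x[0] for x in r]))
for p,b in((S,(292,222,312,250)),(D,(343,190,360,222))):
    l,t,rr,bb=b;print(p['image'].max(2)[t:bb,l:rr])
E
```

```text
[(array([284.58974359, 191.78205128]), array([278, 186,  15,  12,  78], dtype=int32)), (array([305.70408163, 185.86734694]), array([297, 181,  19,  10,  98], dtype=int32))]
knob (array([ 0.51836201, -0.03704913,  0.17889912]), [array([ 0. , -0.1]), array([0.1, 0.1])])
[[ 69  82  84  84  80  80  85  89  91  89  88  93  89  88  92 114 144 163
  173 177]
 [ 69  79  84  83  78  75  77  88  87  89  88  89  84  89  91  95 124 153
  167 179]
 [ 72  77  82  85  81  75  73  82  84  88  89  90  87  89  84  90  99 136
  161 174]
 [ 81  76  80  84  86  77  74  74  77  82  83  87  89  89  91  93  98 121
  152 167]
 [ 78  71  79  83  88  79  66  56  56  60  71  80  86  90  91  96  96 106
  133 152]
 [ 70  67  68  82  84  77  56  38  34  35  52  68  82  90  97  98  97 100
  109 139]
 [ 65  69  68  73  79  70  51  26  19  26  35  59  77  92  97 101  99 100
  103 125]
 [ 66  64  60  66  73  65  44  30  25  27  35  56  81  97 100  96 101 100
  101 112]
 [ 67  57  53  56  63  65  44  26  27  30  26  54  82  95 103 101  99 101
   97 101]
 [ 58  51  46  46  57  56  43  27  16  24  32  56  84  96  99 100 
[... 3122 characters left out ...]
 67  69  34   2   8   7   5  44 173 165 163 162 161 162 164]
 [ 42  41  44  43  14   6   5   0   7  63 173 162 163 162 162 160 167]
 [189 187 190 184  33   0   3   0  28 134 169 160 161 162 164 167 168]
 [183 185 185 185 183 138 140 139 182 176 170 161 159 162 165 169 168]
 [182 181 181 181 183 185 185 180 177 174 168 162 158 163 163 173 173]
 [182 182 182 182 180 182 182 179 172 171 171 164 157 158 162 173 174]
 [183 182 182 179 179 181 181 180 173 171 171 164 158 160 164 171 175]
 [182 182 181 181 179 179 180 180 173 173 170 164 159 159 165 172 176]
 [182 181 181 181 179 180 181 182 173 171 172 166 161 159 164 171 175]
 [180 182 181 181 180 178 182 182 176 171 171 169 161 158 161 168 174]]
```

```bash
sed -i "s/return (h\[...,0\]>90)&(h\[...,0\]>2\*h\[...,1\])/return (h[...,0]>60)\&(h[...,0]>1.9*h[...,1])\&(h[...,0]>1.9*h[...,2])/" h.py
python3 - <<'E'
from h import *
S=camera('scene');D=camera('side')
r=[blob(S,red(S),(270,178,302,212))[1],blob(D,red(D),(290,175,325,215))[1]]
print(r);uv=[(x[0]+x[2]/2-.5,x[1]+x[3]/2-.5) for x in r];K,e=tri([S,D],uv);print('knob',K,e)
P,e2=tri([S,D],[(301,232),(349.2,206)]);print('post',P,e2, 'at131',atz(S,301,232,.131),atz(D,349.2,206,.131))
v=P-K;print(np.hypot(*v[:2]),np.arctan2(v[1],v[0]))
# block & base corners via side: base outline corners at z=.012, scene crop px ->
for q,(u,w) in {'L':(130+258/2,140+160/2),'F':(130+305/2,140+233/2),'R':(130+374/2,140+200/2)}.items(): print(q,atz(S,u,w,.012))
for q,(u,w) in {'L':(130+286/2,90+358/2),'R':(130+408/2,90+353/2),'B':(130+402/2,90+288/2)}.items(): print(q,atz(D,u,w,.006))
for n,p in(('S',S),('D',D)):
    for q in('cup','glue_bottle','tape_roll'):
        b=silhouettes(q,p)[0]['bbox'];print(n,q,atz(p,(b[0]+b[2])/2,(b[1]+b[3])/2,.012 if q[0]=='t' else .05))
E
```

```text
[array([277, 186,  16,  19, 183], dtype=int32), array([297, 181,  19,  22, 302], dtype=int32)]
knob [ 0.51822332 -0.03810163  0.16635344] [array([-0. ,  0.2]), array([-0.1, -0.1])]
post [ 0.60680816 -0.04577067  0.12996371] [array([-0.1,  0.7]), array([-0.6, -0.5])] at131 [ 0.60580294 -0.04500525  0.131     ] [ 0.60744288 -0.04929282  0.131     ]
0.08891618203787417 -0.08635745955180951
L [ 0.44648137 -0.08620964  0.012     ]
F [ 0.5754788  -0.08519879  0.012     ]
R [0.57790326 0.01302115 0.012     ]
L [ 0.44093736 -0.08831119  0.006     ]
R [ 0.57153919 -0.09366232  0.006     ]
B [0.57838178 0.01882954 0.006     ]
S cup [ 0.48203943 -0.22053503  0.05      ]
S glue_bottle [ 0.64084596 -0.2396354   0.05      ]
S tape_roll [0.51114748 0.1756711  0.012     ]
D cup [ 0.48186053 -0.21095083  0.05      ]
D glue_bottle [ 0.6356882  -0.23658063  0.05      ]
D tape_roll [0.51058329 0.17512414 0.012     ]
```

drive_tool(increments=[[[13, -5, 0], [0, 0, 7], 1], [[13, -5, 0], [0, 0, 7], 1], [[13, -5, 0], [0, 0, 7], 1], [[13, -5, 0], [0, 0, 7], 1], [[13, -5, 0], [0, 0, 7], 1], [[13, -5, 0], [0, 0, 7], 1], [[13, -6, 0], [0, 0, 7], 1], [[15, -9, 0], [0, 0, 7], 1]])

```text
clock: 2.07
eef_pos: [0.6064, -0.0448, 0.1956]
tool_rot: [0.289, 0.957, 0.0, -0.0]
ft_force: [0.1, -1.0, 0.3]
grip_width: 0.0852
grasp_force: 0.0
```

drive_tool(increments=[[[0, 0, 0], [0, 0, 7], 1], [[0, 0, 0], [0, 0, 7], 1], [[0, 0, 0], [0, 0, 7], 1], [[0, 0, 0], [0, 0, 7], 1], [[0, 0, 0], [0, 0, 1], 1], [[0, 0, 0], [0, 0, 0], 1]])

```text
clock: 2.57
eef_pos: [0.606, -0.045, 0.1955]
tool_rot: [0.045, 0.999, 0.0, -0.0]
ft_force: [-0.8, 0.5, 0.7]
grip_width: 0.0853
grasp_force: 0.0
```

```bash
python3 - <<'E'
from h import *
o=get_obs();print(o['clock'],o['joint_pos'],o['eef_pos'],o['tool_rot'],o['ft_force'])
p=camera('wrist');save(p,'w1');print(p['K'])
D=camera('side');cv2.imwrite('pics/x.png',D['image'][100:260,230:430,::-1])
a=cv2.resize(cv2.imread('pics/x.png'),(700,560));b=cv2.imread('pics/w1.png');cv2.imwrite('pics/w1b.png',b)
E
```

```text
2.5667 [-7.41527053e-02  4.60095270e-01  3.20319489e-01  1.43119748e+00
  1.88463519e-06  1.52989080e-02] [ 0.60599125 -0.04501779  0.19549354] [ 4.47108965e-02  9.98999964e-01  3.54480914e-06 -8.83998109e-05] [-0.77036436  0.53146942  0.68124528]
[[309.70691629   0.         321.0165502 ]
 [  0.         309.70691629 202.26030361]
 [  0.           0.           1.        ]]
```

View pics/w1b.png

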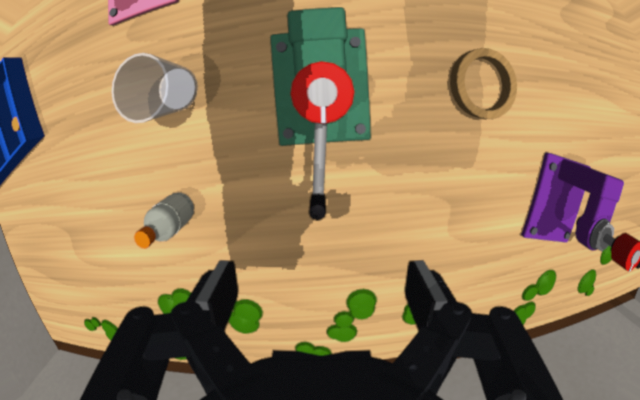

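Wrist view: the green stand's post top is at (317,205), its knob at (322,92), and the base edges give its yaw. The fingers straddle the post's line.

```bash
cat >> h.py <<'E'
def wz(p,u,v,z):
    K=p['K'];x=np.array([u-K[0,2],v-K[1,2]])/K[0,0];r=np.hypot(*x);c=np.array([*(x/max(r,1e-9)*np.sin(r)),np.cos(r)])
    R=p['view'][:3,:3];d=R.T@c;o=-R.T@p['view'][:3,3];return o+d*(z-o[2])/d[2]
E
python3 - <<'E'
from h import *
p=camera('wrist')
c,st,m=blob(p,red(p)|(p['image'].min(2)>140),(285,55,360,130));print(c,st)
k=wz(p,st[0]+st[2]/2-.5,st[1]+st[3]/2-.5,.18);print('knob top',k)
c,st,m=blob(p,dark(p),(300,185,335,225));print(c,st);print('post',wz(p,317.5,207,.149))
for u,v in((279,145),(370,139),(362,29),(272,35)):print(wz(p,u,v,.012))
E
```

```text
[321.93313273  92.10799064] [ 291   62   63   61 2991]
knob top [ 0.51737217 -0.03817054  0.18      ]
[317.09969789 206.08761329] [310 194  15  25 331]
post [ 0.60269828 -0.04916225  0.149     ]
[ 0.56990232 -0.09331088  0.012     ]
[0.57219917 0.01437098 0.012     ]
[0.44078458 0.01532152 0.012     ]
[ 0.43844884 -0.08814877  0.012     ]
```

drive_tool(increments=[[[0, -3, -20], [0, 0, 0], 1], [[0, 0, -20], [0, 0, 0], 1], [[0, 0, -20], [0, 0, 0], 0.6], [[0, 0, -8], [0, 0, 0], 0.1], [[0, 0, 0], [0, 0, 0], 0], [[0, 0, 0], [0, 0, 0], 0], [[0, 0, 0], [0, 0, 0], 0], [[0, 0, 0], [0, 0, 0], 0]])

```text
clock: 3.38
eef_pos: [0.6072, -0.0481, 0.1293]
tool_rot: [0.044, 0.999, -0.0, 0.001]
ft_force: [-1.0, -0.0, -0.5]
grip_width: 0.0125
grasp_force: 0.0
```

drive_tool(increments=[[[0, 0, 0], [0, 0, 0], 0], [[0, 0, 0], [0, 0, 0], 0], [[0, 0, 0], [0, 0, 0], 0], [[0, 0, 0], [0, 0, 0], 0]])

```text
clock: 3.72
eef_pos: [0.6061, -0.048, 0.1279]
tool_rot: [0.044, 0.999, -0.0, 0.0]
ft_force: [0.3, 0.5, 0.4]
grip_width: 0.0001
grasp_force: 0.0
```

```bash
python3 - <<'E'
from h import *
p=camera('wrist');D=camera('side');
a=cv2.resize(p['image'][150:400,200:440,::-1],(480,500));b=cv2.resize(D['image'][100:260,280:420,::-1],(320,366));o=np.zeros((500,800,3),np.uint8);o[:,:480]=a;o[:366,480:]=b;cv2.imwrite('pics/g1.png',o);print(get_obs()['ft_force'])
E
```

```text
[-0.79953468  0.20681925 -1.05312832]
```

View pics/g1.png

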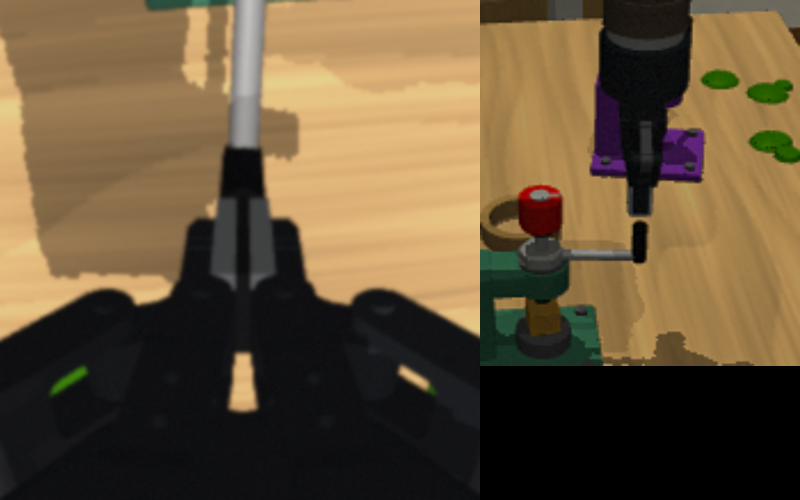

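The gripper is shut beside or above the post, not around it: in the side view the tip is at (350,194) and the post top at (350,197). I'll check the heights and calibration.

```bash
python3 - <<'E'
from h import *
D=camera('side');S=camera('scene');p=camera('wrist');o=get_obs();e=o['eef_pos'];print(e)
print('tip side/scene',proj(D,e),proj(S,e))
for X in((.607,-.049,.151),(.607,-.049,.111)):print(X,proj(D,np.array(X)),proj(S,np.array(X)))
m=dark(D);m[:,:330]=0;m[:,370:]=0;print([ (r,np.flatnonzero(m[r]).min(),np.flatnonzero(m[r]).max()) for r in range(170,222) if m[r].any()])
R=p['view'][:3,:3];print('cam',-R.T@p['view'][:3,3],R)
E
```

```text
[ 0.60594414 -0.04799904  0.12757709]
tip side/scene [348.3520543  207.03050455] [299.93770946 233.43446134]
(0.607, -0.049, 0.151) [349.24753006 197.99762811] [299.41482933 228.24377922]
(0.607, -0.049, 0.111) [348.69665779 213.70184262] [300.03550856 237.88470805]
[(170, np.int64(333), np.int64(359)), (171, np.int64(333), np.int64(358)), (172, np.int64(344), np.int64(358)), (173, np.int64(344), np.int64(358)), (174, np.int64(344), np.int64(358)), (175, np.int64(343), np.int64(358)), (176, np.int64(330), np.int64(358)), (177, np.int64(344), np.int64(358)), (178, np.int64(345), np.int64(365)), (179, np.int64(345), np.int64(357)), (180, np.int64(345), np.int64(356)), (181, np.int64(345), np.int64(355)), (182, np.int64(347), np.int64(353)), (183, np.int64(347), np.int64(353)), (184, np.int64(346), np.int64(353)), (185, np.int64(346), np.int64(353)), (186, np.int64(347), np.int64(353)), (187, np.int64(346), np.int64(353)), (188, np.int64(347), np.int64(353)), (189, np.int64(346), np.int64(353)), (190, np.int64(347), np.int64(353)), (191, np.int64(347), np.int64(353)), (192, np.int64(346
[... 217 characters left out ...]
4(347), np.int64(352)), (202, np.int64(347), np.int64(352)), (203, np.int64(347), np.int64(352)), (204, np.int64(347), np.int64(352)), (205, np.int64(347), np.int64(352)), (206, np.int64(347), np.int64(352)), (207, np.int64(347), np.int64(352)), (208, np.int64(347), np.int64(352)), (209, np.int64(347), np.int64(351)), (210, np.int64(347), np.int64(351)), (211, np.int64(347), np.int64(351)), (212, np.int64(347), np.int64(351)), (213, np.int64(334), np.int64(351)), (214, np.int64(347), np.int64(351))]
cam [ 0.52267153 -0.04251439  0.30626251] [[ 8.72308900e-02  9.96188084e-01  2.68832457e-04]
 [ 9.43005039e-01 -8.26609231e-02  3.22348676e-01]
 [ 3.21142132e-01 -2.78652516e-02 -9.46620969e-01]]
```

```bash
python3 - <<'E'
from h import *
S=camera('scene');p=camera('wrist');D=camera('side');e=get_obs()['eef_pos']
def wp(X):
    c=p['view'][:3,:3]@X+p['view'][:3,3];t=np.arctan2(np.hypot(*c[:2]),c[2]);return p['K'][:2,2]+p['K'][0,0]*t*c[:2]/np.hypot(*c[:2])
for z in(0,.015,.03):print(z,wp(e+[0,0,z]),proj(S,e+[0,0,z]),proj(D,e+[0,0,z]))
print('post top in wrist',wp(np.array([.607,-.049,.151])))
q=np.concatenate([cv2.resize(S['image'][170:260,260:340,::-1],(400,450),interpolation=cv2.INTER_CUBIC),cv2.resize(D['image'][160:240,310:390,::-1],(400,450),interpolation=cv2.INTER_CUBIC)],1);cv2.imwrite('pics/g2.png',q)
E
```

```text
0 [323.77017804 236.01810294] [299.94666761 233.45506148] [348.3783345  207.03409484]
0.015 [323.98331525 246.72492403] [299.71456095 229.81575629] [348.58130205 201.12251741]
0.03 [324.22777397 259.10947312] [299.477217   226.09433319] [348.78752907 195.1160057 ]
post top in wrist [322.52011116 255.13124103]
```

View pics/g2.png

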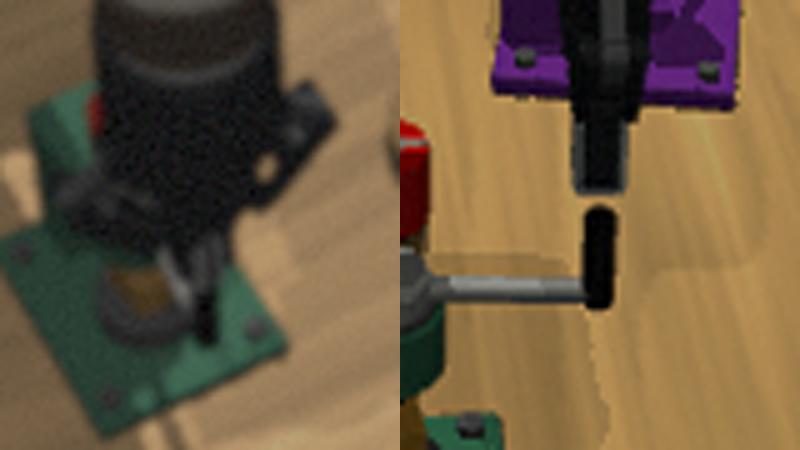

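The visible shut tips sit about 30 mm higher than the reported TCP, roughly 8 mm above the post (side 350,194 against 350,197). The grip closed on air, and nothing moved. I'll open, go 30 mm lower while watching the force, and close again.

drive_tool(increments=[[[0, 0, 0], [0, 0, 0], 0.7], [[0, 0, 0], [0, 0, 0], 0.7], [[0, 0, 0], [0, 0, 0], 0.7], [[0, 0, 0], [0, 0, 0], 0.7], [[0, 0, 0], [0, 0, 0], 0.7], [[0, 0, -10], [0, 0, 0], 0.7], [[0, 0, -10], [0, 0, 0], 0.7], [[0, 0, 0], [0, 0, 0], 0.7]])

```text
clock: 4.78
eef_pos: [0.604, -0.0478, 0.1044]
tool_rot: [0.044, 0.999, 0.0, -0.002]
ft_force: [-0.4, 0.6, -0.9]
grip_width: 0.0599
grasp_force: 0.0
```

drive_tool(increments=[[[0, 0, -5], [0, 0, 0], 0.7], [[0, 0, -5], [0, 0, 0], 0.7], [[0, 0, 0], [0, 0, 0], 0], [[0, 0, 0], [0, 0, 0], 0], [[0, 0, 0], [0, 0, 0], 0], [[0, 0, 0], [0, 0, 0], 0], [[0, 0, 0], [0, 0, 0], 0], [[0, 0, 0], [0, 0, 0], 0]])

```text
clock: 5.45
eef_pos: [0.6063, -0.0481, 0.0982]
tool_rot: [0.044, 0.999, -0.0, 0.0]
ft_force: [-0.1, 0.5, 1.7]
grip_width: 0.0113
grasp_force: 58.5
```

```bash
python3 - <<'E'
from h import *
S=camera('scene');D=camera('side');o=get_obs();print(o['eef_pos'],o['ft_force'],o['ft_torque'],o['grip_width'],o['grasp_force'])
q=np.concatenate([cv2.resize(S['image'][170:260,260:340,::-1],(400,450),interpolation=cv2.INTER_CUBIC),cv2.resize(D['image'][160:240,310:390,::-1],(400,450),interpolation=cv2.INTER_CUBIC)],1);cv2.imwrite('pics/g3.png',q)
E
```

```text
[ 0.60632676 -0.04811363  0.09817594] [ 0.03860006 -1.24658506  2.11023255] [-0.07400164  0.08469836 -0.01449205] 0.011133887541292667 58.52584719657898
```

View pics/g3.png

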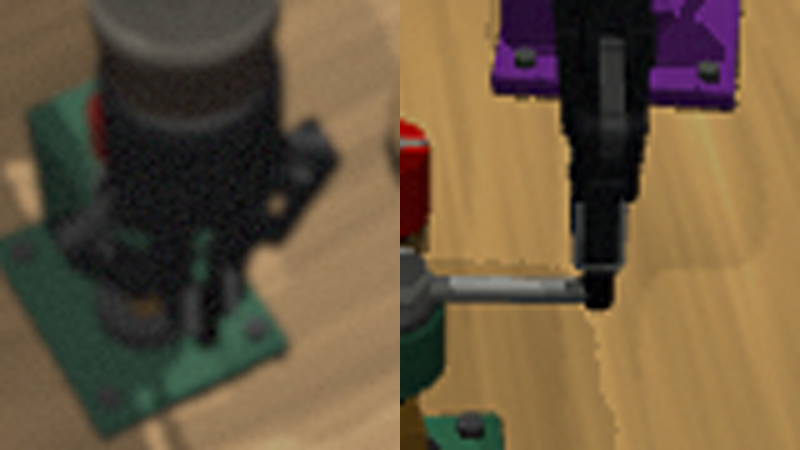

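drive_tool(increments=[[[0.6, 8.1, 0], [0, 0, 5.2], 0], [[-0.2, 8.2, 0], [0, 0, 5.2], 0], [[-0.9, 8.1, 0], [0, 0, 5.2], 0]])

```text
clock: 5.8
eef_pos: [0.6065, -0.0259, 0.0982]
tool_rot: [-0.093, 0.996, -0.002, 0.001]
ft_force: [0.8, -7.2, 1.9]
grip_width: 0.0111
grasp_force: 58.8
```

drive_tool(increments=[[[-1.6, 8, 0], [0, 0, 5.2], 0], [[-2.4, 7.8, 0], [0, 0, 5.2], 0], [[-3.1, 7.6, 0], [0, 0, 5.2], 0], [[-3.7, 7.2, 0], [0, 0, 5.2], 0], [[-4.4, 6.9, 0], [0, 0, 5.2], 0], [[0, 0, 0], [0, 0, 0], 0]])

```text
clock: 6.3
eef_pos: [0.5919, 0.0132, 0.0982]
tool_rot: [-0.315, 0.949, -0.002, 0.001]
ft_force: [3.7, -3.1, -0.6]
grip_width: 0.0116
grasp_force: 58.9
```

```bash
python3 - <<'E'
from h import *
o=get_obs();e=o['eef_pos'];print(o['joint_pos'],e,o['tool_rot'],o['ft_force'],o['ft_torque'],o['grip_width'],o['grasp_force'],np.arctan2(e[1]+.038,e[0]-.518))
E
```

```text
[ 0.0237139   0.47380938  0.08537383  1.17850183 -0.00238758 -0.61730803] [0.59190765 0.01322897 0.09822545] [-0.31504855  0.94907284 -0.00170589  0.00149598] [ 3.70024265 -3.1111694  -0.55087218] [-0.58906211 -0.67467301 -0.01520892] 0.011608526463488872 58.922191858291626 0.606112828391701
```

drive_tool(increments=[[[0, 0, 0], [0, 0, 0], 0.6], [[0, 0, 0], [0, 0, 0], 0.6], [[0, 0, 0], [0, 0, 0], 0.6], [[0, 0, 10], [0, 0, 0], 1], [[0, 0, 20], [0, 0, 0], 1], [[0, 0, 25], [0, 0, 0], 1], [[0, 0, 20], [0, 0, 0], 1], [[-10, -6, 5], [0, 0, 5], 1]])

```text
clock: 6.97
eef_pos: [0.5836, 0.0088, 0.1823]
tool_rot: [-0.356, 0.934, -0.001, 0.004]
ft_force: [1.2, -0.3, 0.9]
grip_width: 0.0854
grasp_force: 0.0
```

drive_tool(increments=[[[-20, -15, 0], [0, 0, 5], 1], [[-20, -15, 0], [0, 0, 5], 1], [[-20, -15, 0], [0, 0, 5], 1], [[-4, 0, 0], [0, 0, 0], 1], [[0, 0, 0], [0, 0, 0], 1], [[0, 0, 0], [0, 0, 0], 1]])

```text
clock: 7.47
eef_pos: [0.5169, -0.0369, 0.1785]
tool_rot: [-0.474, 0.881, -0.0, 0.001]
ft_force: [0.4, 1.6, 0.8]
grip_width: 0.0852
grasp_force: 0.0
```

```bash
python3 - <<'E'
from h import *
o=get_obs();print(o['clock'],o['joint_pos'],o['eef_pos'],o['tool_rot'],o['ft_force'],o['ft_torque'])
p=camera('wrist');D=camera('side')
q=np.concatenate([cv2.resize(p['image'][140:400,170:470,::-1],(440,381)),cv2.resize(D['image'][130:260,250:373,::-1],(360,381),interpolation=cv2.INTER_CUBIC)],1);cv2.imwrite('pics/k1.png',q)
m=red(p);n,l,st,c=cv2.connectedComponentsWithStats(m.astype(np.uint8));print(st[1:][st[1:,4]>60],c[1:][st[1:,4]>60])
E
```

```text
7.4667 [-7.16612913e-02  2.83072725e-01  1.67215909e-02  1.30279602e+00
  4.67683652e-04 -1.05830716e+00] [ 0.51689451 -0.03694582  0.17846449] [-4.73555216e-01  8.80763716e-01 -2.43983442e-04  8.21642489e-04] [0.35724761 1.55566698 0.79833604] [-0.07470658  0.01484349 -0.02032512]
[[ 100   88   12   19  134]
 [ 290  196   61   68 2559]] [[106.18656716  96.35074627]
 [320.54943337 227.39273154]]
```

View pics/k1.png

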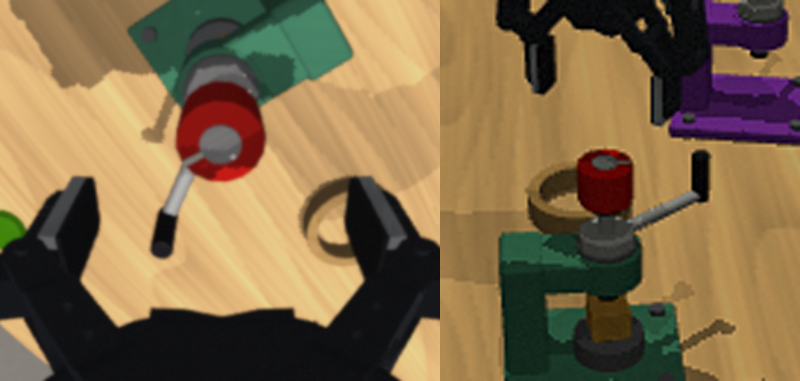

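Slackened: the handle now stands about 0.6 rad round, and the open fingers straddle the knob (wrist about 320,239; side 304,190). Checking the tip height and axis numerically.

```bash
python3 - <<'E'
from h import *
p=camera('wrist');D=camera('side')
print('knob top',wz(p,320.7,239,.181))
for z in(.1785,.2,.21,.22,.23):
    e=np.array([.517,-.037,z]);d=np.array([-.834*-1,0,0]);print(z,proj(D,e))
E
```

```text
knob top [ 0.51747818 -0.03748598  0.181     ]
0.1785 [305.12065463 186.13772464]
0.2 [304.91183247 177.1745208 ]
0.21 [304.81302512 172.93344595]
0.22 [304.71312615 168.64551608]
0.23 [304.61211738 164.3099504 ]
```

drive_tool(increments=[[[1, -1, -15], [0, 0, 0], 1], [[0, 0, -15], [0, 0, 0], 1], [[0, 0, -10], [0, 0, 0], 1], [[0, 0, 0], [0, 0, 0], 1], [[0, 0, 0], [0, 0, 0], 1]])

```text
clock: 8.08
eef_pos: [0.517, -0.0378, 0.137]
tool_rot: [-0.474, 0.88, 0.001, -0.001]
ft_force: [-0.3, 0.4, -0.1]
grip_width: 0.0854
grasp_force: 0.0
```

```bash
python3 - <<'E'
from h import *
o=get_obs();print(o['eef_pos'],o['ft_force'],o['ft_torque'])
D=camera('side');S=camera('scene')
q=np.concatenate([cv2.resize(S['image'][150:250,240:340,::-1],(400,400),interpolation=cv2.INTER_CUBIC),cv2.resize(D['image'][150:250,255:355,::-1],(400,400),interpolation=cv2.INTER_CUBIC)],1);cv2.imwrite('pics/k2.png',q)
E
```

```text
[ 0.5169753  -0.03780985  0.13697566] [-0.27760942  0.37233998 -0.14868955] [-0.04488268  0.01277551 -0.00779818]
```

View pics/k2.png

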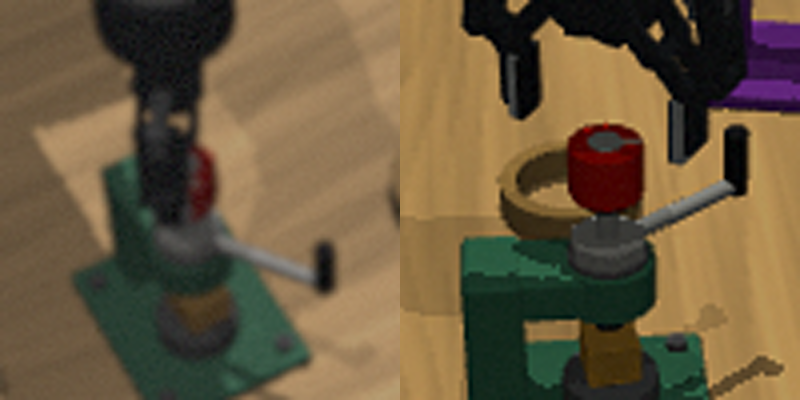

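The open tips are at about z = 0.181 (side rows 180 and 190), 44 mm above the reported TCP. I'll go down 27 mm and close on the knob.

drive_tool(increments=[[[0.5, 0, -14], [0, 0, 0], 1], [[0, 0, -13], [0, 0, 0], 1], [[0, 0, 0], [0, 0, 0], 0.6], [[0, 0, 0], [0, 0, 0], 0.3], [[0, 0, 0], [0, 0, 0], 0], [[0, 0, 0], [0, 0, 0], 0], [[0, 0, 0], [0, 0, 0], 0], [[0, 0, 0], [0, 0, 0], 0]])

```text
clock: 8.85
eef_pos: [0.5184, -0.0378, 0.1121]
tool_rot: [-0.474, 0.88, -0.0, 0.001]
ft_force: [-1.7, 1.0, 5.8]
grip_width: 0.0386
grasp_force: 60.0
```

```bash
cat > s.py <<'E'
from h import *
o=get_obs();print(np.round(o['clock'],2),'q6',np.round(o['joint_pos'][5],3),np.round(o['eef_pos'],4),'F',np.round(o['ft_force'],1),'T',np.round(o['ft_torque'],3),np.round(o['grip_width'],4),np.round(o['grasp_force'],1))
E
python3 s.py
```

```text
8.85 q6 -1.061 [ 0.5184 -0.0378  0.1121] F [-1.7  1.   5.8] T [ 0.306  0.5   -0.02 ] 0.0386 60.0
```

drive_tool(increments=[[[0, 0, 0], [0, 0, -3], 0], [[0, 0, -0.2], [0, 0, -3], 0], [[0, 0, -0.2], [0, 0, -3], 0], [[0, 0, -0.2], [0, 0, -3], 0]])

```text
clock: 9.18
eef_pos: [0.5182, -0.0378, 0.1113]
tool_rot: [-0.378, 0.926, -0.0, 0.001]
ft_force: [-2.9, 1.1, 4.6]
grip_width: 0.0389
grasp_force: 60.1
```

```bash
python3 s.py
```

```text
9.18 q6 -0.85 [ 0.5182 -0.0378  0.1113] F [-2.9  1.1  4.6] T [0.23  0.544 0.173] 0.0389 60.1
```

drive_tool(increments=[[[0, 0, -0.2], [0, 0, -4], 0], [[0, 0, -0.3], [0, 0, -4], 0], [[0, 0, -0.2], [0, 0, -4], 0], [[0, 0, -0.3], [0, 0, -4], 0], [[0, 0, -0.2], [0, 0, -4], 0], [[0, 0, -0.3], [0, 0, -4], 0]])

```text
clock: 9.68
eef_pos: [0.5179, -0.0377, 0.1097]
tool_rot: [-0.177, 0.984, 0.0, 0.0]
ft_force: [-2.7, 0.9, 5.0]
grip_width: 0.0387
grasp_force: 60.2
```

```bash
python3 s.py
```

```text
9.68 q6 -0.43 [ 0.5179 -0.0377  0.1097] F [-2.7  0.9  5. ] T [0.314 0.64  0.05 ] 0.0387 60.2
```

drive_tool(increments=[[[0, 0, -0.2], [0, 0, -3], 0], [[0, 0, -0.2], [0, 0, -3], 0], [[0, 0, -0.2], [0, 0, -3], 0], [[0, 0, -0.2], [0, 0, -3], 0]])

```text
clock: 10.02
eef_pos: [0.5178, -0.0377, 0.1089]
tool_rot: [-0.074, 0.997, 0.0, 0.0]
ft_force: [-2.7, 1.9, 5.5]
grip_width: 0.0381
grasp_force: 60.3
```

```bash
cat > t.py <<'E'
from h import *
T=[];F=[]
for i in range(6):
    o=get_obs();T.append(o['ft_torque'][2]);F.append(o['ft_force']);camera('side')
print(np.round(o['clock'],2),'q6',np.round(o['joint_pos'][5],3),'Tz',np.round(T,3),'mean',np.mean(T[1:]).round(3),'tau6',o['tau'][5].round(3),np.round(np.mean(F,0),1),o['eef_pos'].round(4))
E
python3 t.py
```

```text
10.27 q6 -0.223 Tz [ 0.078  0.008 -0.144 -0.122 -0.204 -0.174] mean -0.127 tau6 -0.156 [-2.9  1.9  5.5] [ 0.5178 -0.0377  0.1089]
```

drive_tool(increments=[[[0, 0, -0.2], [0, 0, -2], 0], [[0, 0, -0.1], [0, 0, -2], 0], [[0, 0, -0.1], [0, 0, -1], 0], [[0, 0, -0.1], [0, 0, -1], 0], [[0, 0, 0], [0, 0, -0.5], 0], [[0, 0, -0.1], [0, 0, -0.5], 0], [[0, 0, 0], [0, 0, -0.5], 0], [[0, 0, 0], [0, 0, -0.5], 0]])

```text
clock: 10.98
eef_pos: [0.5177, -0.0376, 0.1084]
tool_rot: [-0.005, 1.0, 0.0, 0.0]
ft_force: [-2.7, 1.7, 4.6]
grip_width: 0.0386
grasp_force: 60.2
```

```bash
python3 t.py
```

```text
11.23 q6 -0.084 Tz [0.088 0.092 0.043 0.028 0.076 0.057] mean 0.059 tau6 0.034 [-3.1  1.8  5.8] [ 0.5177 -0.0376  0.1084]
```

drive_tool(increments=[[[0, 0, -0.1], [0, 0, -2], 0], [[0, 0, -0.2], [0, 0, -2], 0], [[0, 0, -0.1], [0, 0, -2], 0]])

```text
clock: 11.53
eef_pos: [0.5177, -0.0376, 0.108]
tool_rot: [0.048, 0.999, 0.0, 0.0]
ft_force: [-2.7, 2.8, 6.6]
grip_width: 0.0385
grasp_force: 60.3
```

```bash
python3 s.py
```

```text
11.53 q6 0.022 [ 0.5177 -0.0376  0.108 ] F [-2.7  2.8  6.6] T [0.303 0.75  0.056] 0.0385 60.3
```

drive_tool(increments=[[[0, 0, -0.2], [0, 0, -2], 0], [[0, 0, -0.1], [0, 0, -2], 0]])

```text
clock: 11.7
eef_pos: [0.5176, -0.0376, 0.1077]
tool_rot: [0.082, 0.997, 0.0, 0.0]
ft_force: [-3.2, 1.6, 6.2]
grip_width: 0.0388
grasp_force: 60.3
```

```bash
python3 s.py
```

```text
11.7 q6 0.092 [ 0.5176 -0.0376  0.1077] F [-3.2  1.6  6.2] T [0.292 0.872 0.094] 0.0388 60.3
```

drive_tool(increments=[[[0, 0, -0.1], [0, 0, -2], 0], [[0, 0, -0.2], [0, 0, -2], 0]])

```text
clock: 11.87
eef_pos: [0.5176, -0.0376, 0.1074]
tool_rot: [0.117, 0.993, 0.0, 0.0]
ft_force: [-2.6, 1.1, 6.7]
grip_width: 0.0382
grasp_force: 60.3
```

```bash
python3 s.py
```

```text
11.87 q6 0.162 [ 0.5176 -0.0376  0.1074] F [-2.6  1.1  6.7] T [0.343 0.851 0.127] 0.0382 60.3
```

drive_tool(increments=[[[0, 0, 0], [0, 0, -0.5], 0], [[0, 0, -0.1], [0, 0, -0.5], 0], [[0, 0, 0], [0, 0, -0.5], 0], [[0, 0, 0], [0, 0, -0.5], 0]])

```text
clock: 12.2
eef_pos: [0.5176, -0.0375, 0.1073]
tool_rot: [0.134, 0.991, 0.0, 0.0]
ft_force: [-2.9, 2.2, 6.2]
grip_width: 0.0387
grasp_force: 60.3
```

```bash
python3 t.py
```

```text
12.45 q6 0.195 Tz [0.102 0.038 0.029 0.024 0.026 0.044] mean 0.032 tau6 0.032 [-3.2  2.1  6.5] [ 0.5176 -0.0375  0.1073]
```

drive_tool(increments=[[[0, 0, -0.2], [0, 0, -2], 0], [[0, 0, -0.1], [0, 0, -2], 0], [[0, 0, -0.1], [0, 0, -1], 0], [[0, 0, 0], [0, 0, -0.5], 0], [[0, 0, 0], [0, 0, -0.5], 0], [[0, 0, 0], [0, 0, -0.5], 0]])

```text
clock: 13.0
eef_pos: [0.5175, -0.0375, 0.1069]
tool_rot: [0.19, 0.982, 0.001, 0.0]
ft_force: [-2.9, 1.8, 5.8]
grip_width: 0.0385
grasp_force: 60.3
```

```bash
python3 t.py
```

```text
13.25 q6 0.309 Tz [0.08  0.057 0.022 0.035 0.033 0.031] mean 0.036 tau6 0.032 [-3.5  2.1  6.5] [ 0.5175 -0.0375  0.1069]
```

```bash
cat > t.py <<'E'
from h import *
T=[];U=[]
for i in range(4):
    o=get_obs();T.append(o['ft_torque'][2]);U.append(o['tau'][5]);
    if i<3: camera('side')
print(np.round(o['clock'],2),'q6',np.round(o['joint_pos'][5],3),'Tz',np.round(T,3),'tau6',np.round(U,3),o['eef_pos'].round(4),o['ft_force'].round(1))
E
```

drive_tool(increments=[[[0, 0, -0.2], [0, 0, -3], 0], [[0, 0, -0.2], [0, 0, -3], 0], [[0, 0, 0], [0, 0, -1], 0], [[0, 0, -0.1], [0, 0, -0.5], 0], [[0, 0, 0], [0, 0, -0.5], 0], [[0, 0, -0.1], [0, 0, -0.5], 0]])

```text
clock: 13.8
eef_pos: [0.5175, -0.0374, 0.1063]
tool_rot: [0.262, 0.965, 0.001, -0.0]
ft_force: [-3.4, 2.4, 6.8]
grip_width: 0.0385
grasp_force: 60.3
```

```bash
python3 t.py
```

```text
13.95 q6 0.457 Tz [0.077 0.08  0.005 0.04 ] tau6 [-0.011  0.095  0.071  0.037] [ 0.5175 -0.0374  0.1063] [-2.4  2.4  6.2]
```

drive_tool(increments=[[[0, 0, -0.2], [0, 0, -3], 0], [[0, 0, -0.2], [0, 0, -3], 0], [[0, 0, 0], [0, 0, -1], 0], [[0, 0, -0.1], [0, 0, -0.5], 0], [[0, 0, 0], [0, 0, -0.5], 0], [[0, 0, -0.1], [0, 0, -0.5], 0]])

```text
clock: 14.45
eef_pos: [0.5174, -0.0373, 0.1058]
tool_rot: [0.333, 0.943, 0.001, -0.0]
ft_force: [-3.7, 3.2, 7.0]
grip_width: 0.0384
grasp_force: 60.3
```

```bash
python3 t.py
```

```text
14.6 q6 0.605 Tz [ 0.101  0.062 -0.014  0.031] tau6 [-0.012  0.093  0.07   0.036] [ 0.5174 -0.0373  0.1057] [-3.5  2.9  6.8]
```

drive_tool(increments=[[[0, 0, -0.2], [0, 0, -3], 0], [[0, 0, -0.2], [0, 0, -3], 0], [[0, 0, 0], [0, 0, -1], 0], [[0, 0, -0.1], [0, 0, -0.5], 0], [[0, 0, 0], [0, 0, -0.5], 0], [[0, 0, -0.1], [0, 0, -0.5], 0]])

```text
clock: 15.1
eef_pos: [0.5173, -0.0372, 0.1052]
tool_rot: [0.402, 0.916, 0.001, -0.0]
ft_force: [-3.8, 3.6, 7.8]
grip_width: 0.0387
grasp_force: 60.3
```

```bash
python3 t.py
```

```text
15.25 q6 0.754 Tz [0.044 0.081 0.038 0.004] tau6 [-0.013  0.092  0.069  0.035] [ 0.5173 -0.0372  0.1051] [-3.9  2.7  7.3]
```

drive_tool(increments=[[[0, 0, -0.2], [0, 0, -3], 0], [[0, 0, -0.2], [0, 0, -3], 0], [[0, 0, 0], [0, 0, -1], 0], [[0, 0, -0.1], [0, 0, -0.5], 0], [[0, 0, 0], [0, 0, -0.5], 0], [[0, 0, -0.1], [0, 0, -0.5], 0]])

```text
clock: 15.75
eef_pos: [0.5173, -0.0371, 0.1046]
tool_rot: [0.468, 0.883, 0.001, -0.0]
ft_force: [-4.5, 2.6, 9.4]
grip_width: 0.0388
grasp_force: 60.4
```

```bash
python3 t.py
```

```text
15.9 q6 0.902 Tz [ 0.05   0.074 -0.016  0.026] tau6 [-0.015  0.09   0.067  0.033] [ 0.5173 -0.0371  0.1046] [-2.4  3.2  8.2]
```

drive_tool(increments=[[[0, 0, -0.2], [0, 0, -3], 0], [[0, 0, -0.2], [0, 0, -3], 0], [[0, 0, 0], [0, 0, -1], 0], [[0, 0, 0], [0, 0, -0.5], 0], [[0, 0, 0], [0, 0, -0.5], 0], [[0, 0, -0.1], [0, 0, -0.5], 0]])

```text
clock: 16.4
eef_pos: [0.5172, -0.037, 0.104]
tool_rot: [0.533, 0.846, 0.001, -0.001]
ft_force: [-4.4, 3.2, 8.0]
grip_width: 0.0387
grasp_force: 60.3
```

```bash
python3 t.py
```

```text
16.55 q6 1.05 Tz [0.107 0.096 0.072 0.05 ] tau6 [-0.014  0.091  0.067  0.033] [ 0.5173 -0.037   0.104 ] [-2.7  3.   7.5]
```

drive_tool(increments=[[[0, 0, -0.2], [0, 0, -3], 0], [[0, 0, -0.2], [0, 0, -3], 0], [[0, 0, 0], [0, 0, -1], 0], [[0, 0, 0], [0, 0, -0.5], 0], [[0, 0, 0], [0, 0, -0.5], 0], [[0, 0, -0.1], [0, 0, -0.5], 0]])

```text
clock: 17.05
eef_pos: [0.5172, -0.0369, 0.1035]
tool_rot: [0.594, 0.805, 0.001, -0.001]
ft_force: [-3.7, 3.4, 7.3]
grip_width: 0.0385
grasp_force: 60.3
```

```bash
python3 t.py
```

```text
17.2 q6 1.199 Tz [ 0.033 -0.004  0.045  0.01 ] tau6 [-0.014  0.091  0.068  0.033] [ 0.5173 -0.0368  0.1035] [-3.4  2.2  7.2]
```

drive_tool(increments=[[[0, 0, -0.2], [0, 0, -3], 0], [[0, 0, -0.2], [0, 0, -3], 0], [[0, 0, 0], [0, 0, -1], 0], [[0, 0, 0], [0, 0, -0.5], 0], [[0, 0, 0], [0, 0, -0.5], 0], [[0, 0, -0.1], [0, 0, -0.5], 0]])

```text
clock: 17.7
eef_pos: [0.5173, -0.0367, 0.1029]
tool_rot: [0.652, 0.758, 0.001, -0.001]
ft_force: [-3.3, 3.7, 6.5]
grip_width: 0.0388
grasp_force: 60.3
```

```bash
python3 t.py
```

```text
17.85 q6 1.347 Tz [0.06  0.016 0.017 0.011] tau6 [-0.013  0.092  0.068  0.034] [ 0.5172 -0.0367  0.1029] [-3.7  3.7  7.4]
```

drive_tool(increments=[[[0, 0, -0.2], [0, 0, -3], 0], [[0, 0, -0.2], [0, 0, -3], 0], [[0, 0, 0], [0, 0, -1], 0], [[0, 0, 0], [0, 0, -0.5], 0], [[0, 0, 0], [0, 0, -0.5], 0], [[0, 0, -0.1], [0, 0, -0.5], 0]])

```text
clock: 18.35
eef_pos: [0.5173, -0.0365, 0.1024]
tool_rot: [0.706, 0.708, 0.001, -0.001]
ft_force: [-3.7, 2.7, 6.7]
grip_width: 0.0383
grasp_force: 60.3
```

```bash
python3 t.py
```

```text
18.5 q6 1.496 Tz [0.123 0.024 0.056 0.013] tau6 [0.008 0.113 0.087 0.052] [ 0.5173 -0.0366  0.1024] [-3.6  4.   7.3]
```

tau6 jumped by 0.021 N m over the repeatable free-running profile, so the foot touched about 0.07 rad ago (about 5 N). One more small step.

drive_tool(increments=[[[0, 0, -0.1], [0, 0, -1.5], 0], [[0, 0, -0.1], [0, 0, -1.5], 0], [[0, 0, 0], [0, 0, -1], 0], [[0, 0, 0], [0, 0, -0.5], 0], [[0, 0, 0], [0, 0, -0.5], 0], [[0, 0, -0.1], [0, 0, -0.5], 0]])

```text
clock: 19.0
eef_pos: [0.5173, -0.0364, 0.1021]
tool_rot: [0.739, 0.673, 0.001, -0.001]
ft_force: [-3.5, 3.9, 6.4]
grip_width: 0.0385
grasp_force: 60.3
```

```bash
python3 t.py
```

```text
19.15 q6 1.591 Tz [0.075 0.076 0.051 0.051] tau6 [0.031 0.135 0.108 0.073] [ 0.5173 -0.0364  0.1021] [-3.9  4.6  7.2]
```

The load is about 11 N (steady slope 5.6 N per 0.1 rad). I'll release the knob, rise, and turn back toward the handle.

drive_tool(increments=[[[0, 0, 0], [0, 0, 0], 1], [[0, 0, 0], [0, 0, 0], 1], [[0, 0, 0], [0, 0, 0], 1], [[0, 0, 0], [0, 0, 0], 1], [[0, 0, 15], [0, 0, 0], 1], [[0, 0, 25], [0, 0, 0], 1], [[0, 0, 25], [0, 0, 0], 1], [[0, 0, 10], [0, 0, 7], 1]])

```text
clock: 19.82
eef_pos: [0.5196, -0.0385, 0.1792]
tool_rot: [0.697, 0.717, 0.001, 0.002]
ft_force: [0.6, -0.7, 0.2]
grip_width: 0.0852
grasp_force: 0.0
```

drive_tool(increments=[[[9, 6, 0], [0, 0, 7], 1], [[9, 6, 0], [0, 0, 7], 1], [[9, 6, 0], [0, 0, 7], 1], [[9, 6, 0], [0, 0, 7], 1], [[9, 6, 0], [0, 0, 7], 1], [[10, 7, 0], [0, 0, 7], 1], [[10, 7, 0], [0, 0, 7], 1], [[10, 6, 0], [0, 0, 7], 1]])

```text
clock: 20.48
eef_pos: [0.5933, 0.0121, 0.1757]
tool_rot: [0.276, 0.961, -0.0, -0.0]
ft_force: [0.3, 0.7, -0.6]
grip_width: 0.0853
grasp_force: 0.0
```

drive_tool(increments=[[[0, 0, 0], [0, 0, 7], 1], [[0, 0, 0], [0, 0, 7], 1], [[0, 0, 0], [0, 0, 7], 1], [[0, 0, 0], [0, 0, 7], 1], [[0, 0, 0], [0, 0, 7], 1], [[0, 0, 0], [0, 0, 7], 1], [[0, 0, 0], [0, 0, 7], 1], [[0, 0, 0], [0, 0, 7], 1]])

```text
clock: 21.15
eef_pos: [0.5929, 0.0117, 0.1756]
tool_rot: [-0.207, 0.978, -0.0, -0.0]
ft_force: [-0.3, -0.8, 0.0]
grip_width: 0.0854
grasp_force: 0.0
```

drive_tool(increments=[[[0, 0, 0], [0, 0, 7], 1], [[0, 0, 0], [0, 0, 6], 1], [[0, 0, 0], [0, 0, 0], 1], [[0, 0, 0], [0, 0, 0], 1], [[0, 0, 0], [0, 0, 0], 1]])

```text
clock: 21.57
eef_pos: [0.5928, 0.0117, 0.1758]
tool_rot: [-0.313, 0.95, -0.0, -0.0]
ft_force: [0.4, -0.2, 0.1]
grip_width: 0.0854
grasp_force: 0.0
```

```bash
python3 s.py; python3 - <<'E'
from h import *
print(get_obs()['tool_rot'])
p=camera('wrist');c,st,m=blob(p,dark(p),(270,190,370,300));print(c,st)
cv2.imwrite('pics/p1.png',p['image'][100:400,120:520,::-1])
E
```

```text
21.57 q6 -0.616 [0.5928 0.0117 0.1758] F [ 0.4 -0.2  0.1] T [ 0.003  0.016 -0.003] 0.0854 0.0
[-3.12839641e-01  9.49805953e-01 -3.39616622e-05 -9.66770739e-05]
[323.41432225 214.35549872] [316 201  16  28 391]
```

View pics/p1.png

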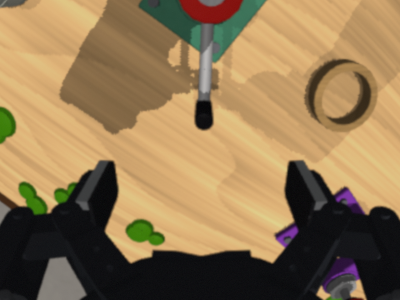

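The post is at wrist (324,215), centred between the fingers. Descend and grip.

drive_tool(increments=[[[-1, 1.5, -20], [0, 0, 0], 0.8], [[0, 0, -25], [0, 0, 0], 0.7], [[0, 0, -20], [0, 0, 0], 0.7], [[0, 0, -13], [0, 0, 0], 0.5], [[0, 0, 0], [0, 0, 0], 0], [[0, 0, 0], [0, 0, 0], 0], [[0, 0, 0], [0, 0, 0], 0], [[0, 0, 0], [0, 0, 0], 0]])

```text
clock: 22.28
eef_pos: [0.5923, 0.0136, 0.099]
tool_rot: [-0.314, 0.949, -0.0, 0.001]
ft_force: [-1.3, -0.1, -0.8]
grip_width: 0.0109
grasp_force: 58.5
```

drive_tool(increments=[[[0, 0, 0], [0, 0, 0], 0], [[0, 0, 0], [0, 0, 0], 0]])

```text
clock: 22.45
eef_pos: [0.5923, 0.0136, 0.099]
tool_rot: [-0.314, 0.949, -0.0, 0.001]
ft_force: [-1.1, 0.3, 0.5]
grip_width: 0.0114
grasp_force: 58.8
```

```bash
cat > f.py <<'E'
from h import *
F=[]
for i in range(4):
    o=get_obs();F.append(o['ft_force'])
    if i<3: camera('side')
F=np.array(F);e=o['eef_pos'];a=np.arctan2(e[1]+.038,e[0]-.518);t=np.array([-np.sin(a),np.cos(a),0]);r=np.array([np.cos(a),np.sin(a),0])
print(o['clock'].__round__(2),'ang',a.round(3),'rad',np.hypot(e[0]-.518,e[1]+.038).round(4),'Ft',(F@t).round(1),(F@t).mean().round(2),'Fr',(F@r).mean().round(1),'Fz',F[:,2].mean().round(1),e.round(4),'q6',o['joint_pos'][5].round(2),o['grip_width'],o['grasp_force'])
E
python3 f.py
```

```text
22.6 ang 0.607 rad 0.0905 Ft [0.8 2.6 1.4 2.3] 1.76 Fr -0.8 Fz 2.2 [0.5923 0.0136 0.0989] q6 -0.62 0.011290045674926492 58.99574875831604
```

drive_tool(increments=[[[4.4, -6.9, 0], [0, 0, -5.2], 0], [[3.7, -7.2, 0], [0, 0, -5.2], 0], [[3.1, -7.6, 0], [0, 0, -5.2], 0], [[2.4, -7.8, 0], [0, 0, -5.2], 0], [[1.6, -8, 0], [0, 0, -5.2], 0], [[0.9, -8.1, 0], [0, 0, -5.2], 0], [[0.2, -8.2, 0], [0, 0, -5.2], 0], [[-0.6, -8.1, 0], [0, 0, -5.2], 0]])

```text
clock: 23.27
eef_pos: [0.6071, -0.0458, 0.0989]
tool_rot: [0.044, 0.999, 0.003, -0.0]
ft_force: [-4.1, 8.6, 5.7]
grip_width: 0.0115
grasp_force: 59.5
```

drive_tool(increments=[[[-0.6, -4.1, 0], [0, 0, -2.6], 0], [[-0.7, -4, 0], [0, 0, -2.6], 0]])

```text
clock: 23.43
eef_pos: [0.6059, -0.0538, 0.0989]
tool_rot: [0.089, 0.996, 0.003, -0.0]
ft_force: [-3.4, 8.5, 5.3]
grip_width: 0.0113
grasp_force: 59.4
```

```bash
python3 f.py
```

```text
23.58 ang -0.188 rad 0.0893 Ft [7.7 5.4 5.  4.9] 5.74 Fr -4.8 Fz 5.0 [ 0.6058 -0.0547  0.0989] q6 0.08 0.0115258241667698 59.43744957447052
```

drive_tool(increments=[[[-0.9, -4, 0], [0, 0, -2.6], 0], [[-1.1, -3.9, 0], [0, 0, -2.6], 0], [[-1.3, -3.9, 0], [0, 0, -2.6], 0], [[-1.5, -3.8, 0], [0, 0, -2.6], 0]])

```text
clock: 23.92
eef_pos: [0.6018, -0.0683, 0.0989]
tool_rot: [0.178, 0.984, 0.003, 0.0]
ft_force: [-0.3, 10.7, 3.4]
grip_width: 0.011
grasp_force: 59.4
```

```bash
python3 f.py
```

```text
24.07 ang -0.356 rad 0.0891 Ft [9.9 8.1 7.  7.4] 8.11 Fr -4.5 Fz 4.4 [ 0.6015 -0.0691  0.0989] q6 0.24 0.011228830284380598 59.38266098499298
```

drive_tool(increments=[[[-1.6, -3.7, 0], [0, 0, -2.6], 0], [[-1.8, -3.7, 0], [0, 0, -2.6], 0], [[-2, -3.6, 0], [0, 0, -2.6], 0]])

```text
clock: 24.32
eef_pos: [0.5972, -0.0785, 0.0989]
tool_rot: [0.244, 0.97, 0.004, 0.0]
ft_force: [0.4, 11.7, 3.4]
grip_width: 0.0112
grasp_force: 59.3
```

```bash
python3 f.py
```

```text
24.47 ang -0.482 rad 0.0889 Ft [10.6  9.3  8.5  8.1] 9.1 Fr -5.3 Fz 3.4 [ 0.5968 -0.0792  0.0989] q6 0.36 0.010903054255142614 59.303396344184875
```

drive_tool(increments=[[[-2.5, -3.2, 0], [0, 0, -2.6], 0], [[-2.5, -3.2, 0], [0, 0, -2.6], 0], [[-2.4, -3.3, 0], [0, 0, -2.6], 0], [[-2.6, -3.2, 0], [0, 0, -2.6], 0]])

```text
clock: 24.8
eef_pos: [0.5891, -0.0911, 0.099]
tool_rot: [0.331, 0.944, 0.005, 0.002]
ft_force: [6.1, 13.6, 0.2]
grip_width: 0.0112
grasp_force: 59.0
```

```bash
python3 f.py
```

```text
24.95 ang -0.651 rad 0.0887 Ft [14.6 11.6 11.  11.9] 12.28 Fr -3.7 Fz 0.4 [ 0.5886 -0.0918  0.099 ] q6 0.51 0.011240313366227146 59.05808508396149
```

drive_tool(increments=[[[-1.2, -1.4, 0], [0, 0, -1.2], 0], [[-1.2, -1.4, 0], [0, 0, -1.2], 0], [[-1.2, -1.4, 0], [0, 0, -1.2], 0], [[-1.3, -1.4, 0], [0, 0, -1.2], 0], [[-1.3, -1.3, 0], [0, 0, -1.2], 0]])

```text
clock: 25.37
eef_pos: [0.5837, -0.0975, 0.099]
tool_rot: [0.379, 0.925, 0.006, 0.002]
ft_force: [5.7, 12.4, -1.2]
grip_width: 0.0113
grasp_force: 59.0
```

```bash
python3 f.py
```

```text
25.52 ang -0.74 rad 0.0886 Ft [13.  13.1 13.3 14.6] 13.5 Fr -4.3 Fz -0.3 [ 0.5834 -0.0978  0.099 ] q6 0.61 0.01132286254062903 58.95987153053284
```

drive_tool(increments=[[[-1.3, -1.3, 0], [0, 0, -1.2], 0], [[-1.3, -1.3, 0], [0, 0, -1.2], 0], [[-1.4, -1.3, 0], [0, 0, -1.2], 0], [[-1.4, -1.3, 0], [0, 0, -1.2], 0], [[0, 0, 0], [0, 0, 0], 0]])

```text
clock: 25.93
eef_pos: [0.5785, -0.1026, 0.099]
tool_rot: [0.417, 0.909, 0.006, 0.002]
ft_force: [7.3, 14.1, 0.1]
grip_width: 0.0108
grasp_force: 58.9
```

```bash
python3 f.py
```

```text
26.08 ang -0.818 rad 0.0885 Ft [15.  14.2 14.5 13.9] 14.39 Fr -5.1 Fz -0.6 [ 0.5785 -0.1026  0.099 ] q6 0.68 0.011292131938623268 58.921160101890564
```

drive_tool(increments=[[[-1.4, -1.3, 0], [0, 0, -1.2], 0], [[-1.4, -1.2, 0], [0, 0, -1.2], 0], [[0, 0, 0], [0, 0, 0], 0]])

```text
clock: 26.33
eef_pos: [0.576, -0.1049, 0.099]
tool_rot: [0.436, 0.9, 0.006, 0.002]
ft_force: [7.9, 15.6, -1.9]
grip_width: 0.0114
grasp_force: 58.9
```

```bash
python3 f.py; python3 s.py
```

```text
26.48 ang -0.857 rad 0.0885 Ft [16.2 15.4 15.1 15.2] 15.46 Fr -5.5 Fz -1.3 [ 0.576  -0.1049  0.099 ] q6 0.72 0.011298870085834562 58.91239106655121
26.48 q6 0.715 [ 0.576  -0.1049  0.099 ] F [ 7.7 14.3 -1.4] T [ 2.785 -1.458  0.48 ] 0.0113 58.9
```

drive_tool(increments=[[[0, 0, 0], [0, 0, 0], 0.5], [[0, 0, 0], [0, 0, 0], 0.5], [[0, 0, 0], [0, 0, 0], 0.5], [[0, 0, 0], [0, 0, 0], 0.5]])

```text
clock: 26.82
eef_pos: [0.5719, -0.1106, 0.098]
tool_rot: [0.438, 0.899, 0.0, 0.0]
ft_force: [2.8, 3.4, -0.1]
grip_width: 0.0423
grasp_force: 1.4
```

```bash
python3 s.py
```

```text
26.82 q6 0.716 [ 0.5719 -0.1106  0.098 ] F [ 2.8  3.4 -0.1] T [ 0.573 -0.304  0.032] 0.0423 1.4
```

drive_tool(increments=[[[0, 0, 0], [0, 0, 0], 0], [[0, 0, 0], [0, 0, 0], 0], [[0, 0, 0], [0, 0, 0], 0], [[0, 0, 0], [0, 0, 0], 0], [[0, 0, 0], [0, 0, 0], 0], [[0, 0, 0], [0, 0, 0], 0]])

```text
clock: 27.32
eef_pos: [0.5793, -0.1063, 0.1003]
tool_rot: [0.437, 0.899, 0.007, 0.005]
ft_force: [14.5, 13.6, -1.2]
grip_width: 0.0114
grasp_force: 58.5
```

```bash
python3 f.py; python3 s.py
```

```text
27.47 ang -0.839 rad 0.0918 Ft [19.8 20.1 19.4 19.9] 19.83 Fr 0.1 Fz -1.0 [ 0.5793 -0.1063  0.1003] q6 0.72 0.011306439954488988 58.50184500217438
27.47 q6 0.717 [ 0.5793 -0.1063  0.1003] F [14.5 13.7 -1. ] T [ 2.772 -2.981 -0.086] 0.0113 58.5
```

Regripping with the standing command offset raised the push to about 19.8 N. I'll ease it off right away and check the handle's position.

drive_tool(increments=[[[3, 2.6, 0], [0, 0, 0], 0], [[3, 2.6, 0], [0, 0, 0], 0], [[0, 0, 0], [0, 0, 0], 0]])

```text
clock: 27.72
eef_pos: [0.5804, -0.1053, 0.1002]
tool_rot: [0.438, 0.899, 0.001, 0.003]
ft_force: [2.9, 2.8, 5.1]
grip_width: 0.0112
grasp_force: 59.4
```

```bash
python3 f.py; python3 s.py
```

```text
27.87 ang -0.823 rad 0.0918 Ft [4.  3.7 5.4 4.9] 4.53 Fr -0.5 Fz 5.5 [ 0.5804 -0.1053  0.1002] q6 0.73 0.011312349164121115 59.37770068645477
27.87 q6 0.727 [ 0.5804 -0.1053  0.1002] F [3.2 3.8 5.4] T [ 0.821 -0.63   0.094] 0.0113 59.4
```

drive_tool(increments=[[[0.7, 0.7, 0], [0, 0, 0], 0], [[0.7, 0.6, 0], [0, 0, 0], 0], [[0, 0, 0], [0, 0, 0], 0]])

```text
clock: 28.12
eef_pos: [0.5806, -0.1051, 0.1002]
tool_rot: [0.439, 0.899, 0.0, 0.002]
ft_force: [0.0, 1.3, 6.5]
grip_width: 0.0112
grasp_force: 59.5
```

```bash
python3 f.py; python3 f.py; python3 s.py
```

```text
28.27 ang -0.82 rad 0.0918 Ft [0.9 1.6 0.7 1. ] 1.06 Fr -0.4 Fz 6.4 [ 0.5806 -0.1052  0.1002] q6 0.73 0.011227397472495643 59.520145654678345
28.42 ang -0.82 rad 0.0918 Ft [1.  1.2 1.7 1.7] 1.42 Fr -0.9 Fz 7.0 [ 0.5806 -0.1051  0.1002] q6 0.73 0.011334499019681374 59.518041014671326
28.42 q6 0.729 [ 0.5806 -0.1051  0.1002] F [0.8 1.7 7.6] T [ 0.311 -0.034  0.18 ] 0.0113 59.5
```

The full moment about the screw axis (Ft·r + Tz, with the gripper's couple included) shows the nut at about 19–20 N, tighter than wanted. I'll back it off a little and retighten by the total moment.

```bash
cat > f.py <<'E'
from h import *
P=[];F=[]
for i in range(4):
    o=get_obs();e=o['eef_pos'];f=o['ft_force'];F.append(f);P.append(((e[0]-.518)*f[1]-(e[1]+.038)*f[0]+o['ft_torque'][2])/.09)
    if i<3: camera('side')
F=np.mean(F,0);a=np.arctan2(e[1]+.038,e[0]-.518)
print(round(o['clock'],2),'ang',a.round(3),'rad',np.hypot(e[0]-.518,e[1]+.038).round(4),'P',np.round(P,1),np.mean(P).round(2),'Ft',(F[1]*np.cos(a)-F[0]*np.sin(a)).round(1),'Tz',o['ft_torque'][2].round(2),'Fr',(F[0]*np.cos(a)+F[1]*np.sin(a)).round(1),'Fz',F[2].round(1),'yaw',(2*np.degrees(np.arctan2(o['tool_rot'][1],o['tool_rot'][0]))).round(1))
E
```

drive_tool(increments=[[[2.9, 2.8, 0], [0, 0, 2.6], 0], [[2.8, 2.9, 0], [0, 0, 2.6], 0], [[2.7, 3, 0], [0, 0, 2.6], 0], [[2.6, 3.2, 0], [0, 0, 2.6], 0]])

```text
clock: 28.75
eef_pos: [0.591, -0.094, 0.1002]
tool_rot: [0.355, 0.935, -0.001, 0.002]
ft_force: [-1.4, -0.7, 7.0]
grip_width: 0.0111
grasp_force: 59.7
```

```bash
python3 f.py
```

```text
28.9 ang -0.645 rad 0.092 P [-1.8  0.2  0.4  1.9] 0.18 Ft -0.4 Tz 0.09 Fr -0.6 Fz 7.5 yaw 138.4
```

drive_tool(increments=[[[2.4, 3.3, 0], [0, 0, 2.6], 0], [[2.3, 3.4, 0], [0, 0, 2.6], 0], [[2.1, 3.5, 0], [0, 0, 2.6], 0], [[2, 3.6, 0], [0, 0, 2.6], 0]])

```text
clock: 29.23
eef_pos: [0.5994, -0.0812, 0.1002]
tool_rot: [0.269, 0.963, -0.002, 0.002]
ft_force: [-2.5, -3.0, 8.0]
grip_width: 0.0113
grasp_force: 59.7
```

```bash
python3 f.py
```

```text
29.38 ang -0.479 rad 0.0922 P [-5.1 -3.4 -1.  -1.9] -2.84 Ft -2.6 Tz 0.02 Fr -0.2 Fz 7.5 yaw 148.7
```

drive_tool(increments=[[[-0.9, -1.7, 0], [0, 0, -0.8], 0], [[-0.9, -1.7, 0], [0, 0, -0.8], 0], [[-0.9, -1.7, 0], [0, 0, -0.8], 0], [[-1, -1.7, 0], [0, 0, -0.8], 0], [[0, 0, 0], [0, 0, 0], 0]])

```text
clock: 29.8
eef_pos: [0.5988, -0.0823, 0.1002]
tool_rot: [0.295, 0.955, 0.004, 0.003]
ft_force: [5.2, 10.0, 3.0]
grip_width: 0.0116
grasp_force: 59.4
```

```bash
python3 f.py
```

```text
29.95 ang -0.501 rad 0.0922 P [13.1 12.8 12.7 13.4] 12.99 Ft 11.0 Tz 0.19 Fr -0.6 Fz 3.8 yaw 145.7
```

drive_tool(increments=[[[-0.9, -1.6, 0], [0, 0, -0.9], 0], [[-1, -1.6, 0], [0, 0, -1], 0], [[-1, -1.6, 0], [0, 0, -1], 0], [[0, 0, 0], [0, 0, 0], 0]])

```text
clock: 30.28
eef_pos: [0.5963, -0.0864, 0.1003]
tool_rot: [0.319, 0.948, 0.005, 0.003]
ft_force: [5.9, 11.4, 3.0]
grip_width: 0.011
grasp_force: 59.4
```

```bash
python3 f.py
```

```text
30.43 ang -0.554 rad 0.0921 P [14.3 15.3 13.7 14.8] 14.53 Ft 13.0 Tz 0.14 Fr -0.7 Fz 3.7 yaw 142.9
```

drive_tool(increments=[[[-1, -1.6, 0], [0, 0, -1], 0], [[-0.5, -0.8, 0], [0, 0, -0.5], 0], [[0, 0, 0], [0, 0, 0], 0]])

```text
clock: 30.68
eef_pos: [0.595, -0.0884, 0.1002]
tool_rot: [0.331, 0.944, 0.005, 0.003]
ft_force: [7.1, 12.3, 2.9]
grip_width: 0.0112
grasp_force: 59.4
```

```bash
python3 f.py
```

```text
30.83 ang -0.579 rad 0.092 P [15.8 16.2 14.9 14.7] 15.39 Ft 13.7 Tz 0.13 Fr -0.9 Fz 3.3 yaw 141.4
```

About 15.2 N at the handle. Ease off, release and retreat.

drive_tool(increments=[[[1.1, 1.7, 0], [0, 0, 0], 0], [[1.1, 1.7, 0], [0, 0, 0], 0], [[1, 1.5, 0], [0, 0, 0], 0], [[0, 0, 0], [0, 0, 0], 0]])

```text
clock: 31.17
eef_pos: [0.5949, -0.0886, 0.1001]
tool_rot: [0.332, 0.943, -0.0, 0.002]
ft_force: [-0.9, 0.5, 8.6]
grip_width: 0.0111
grasp_force: 59.9
```

```bash
python3 f.py
```

```text
31.32 ang -0.582 rad 0.0921 P [1.5 2.7 1.8 2.3] 2.11 Ft 0.0 Tz 0.2 Fr -1.5 Fz 7.9 yaw 141.2
```

drive_tool(increments=[[[0, 0, 0], [0, 0, 0], 0.5], [[0, 0, 0], [0, 0, 0], 0.6], [[0, 0, 0], [0, 0, 0], 0.6], [[0, 0, 0], [0, 0, 0], 0.6], [[0, 0, 10], [0, 0, 0], 0.6], [[0, 0, 25], [0, 0, 0], 0.8], [[0, 0, 35], [0, 0, 0], 0.8], [[0, 0, 35], [0, 0, 0], 0.8]])

```text
clock: 31.98
eef_pos: [0.5928, -0.0876, 0.2035]
tool_rot: [0.332, 0.943, -0.0, -0.001]
ft_force: [0.6, -0.9, 0.3]
grip_width: 0.0681
grasp_force: 0.0
```

drive_tool(increments=[[[0, 25, 20], [0, 0, 0], 0.8], [[0, 40, 10], [0, 0, 0], 0.8], [[0, 40, 0], [0, 0, 0], 0.8], [[0, 40, 0], [0, 0, 0], 0.8], [[0, 40, 0], [0, 0, 0], 0.8], [[0, 0, 0], [0, 0, 0], 0.8]])

```text
clock: 32.48
eef_pos: [0.5934, 0.1046, 0.2334]
tool_rot: [0.328, 0.945, 0.002, -0.0]
ft_force: [0.1, -0.7, 0.1]
grip_width: 0.0682
grasp_force: 0.0
```

```bash
python3 s.py; python3 - <<'E'
from h import *
S=camera('scene');D=camera('side')
P=np.array([.518+.09*np.cos(-.565),-.038+.09*np.sin(-.565),.131]);print('expect post',proj(S,P),proj(D,P))
q=np.concatenate([cv2.resize(S['image'][150:300,200:350,::-1],(400,400),interpolation=cv2.INTER_CUBIC),cv2.resize(D['image'][170:290,260:380,::-1],(400,400),interpolation=cv2.INTER_CUBIC)],1);cv2.imwrite('pics/end.png',q)
E
```

```text
32.48 q6 0.842 [0.5934 0.1046 0.2334] F [ 0.1 -0.7  0.1] T [-0.077 -0.018  0.024] 0.0682 0.0
expect post [282.60458195 236.08012381] [345.32348935 216.78008702]
```

View pics/end.png

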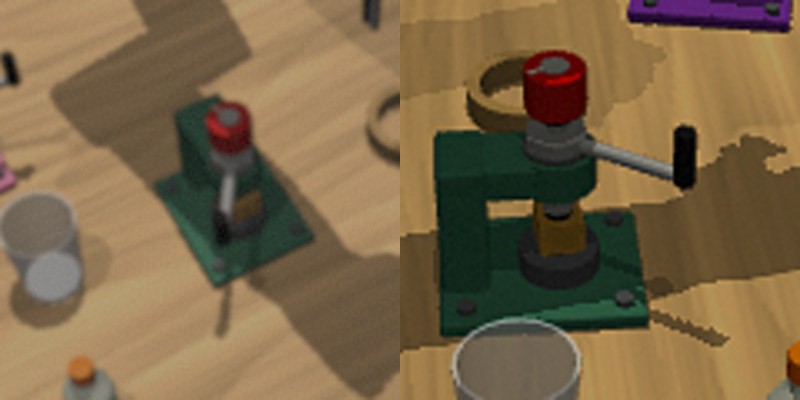

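The foot bears on the block, the handle stays at side (345,216) as expected, and the bystanders are untouched. Handing in.

```bash
python3 -c "
from workcell import job_done
print(job_done())"
```

```text
the job is handed in; nothing more can be done
None
```

I handed the job in at about 32.5 s: the nut was slackened, the foot lowered onto the block with a load of about 11 N, and the nut retightened to about 15 N at its handle; on the first tightening it briefly read about 20 N, possibly over the limit, so I backed it off and retightened.

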